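# Dock the slotted reagent tray and load its cassettes

### The job

Set the slotted tray on the docking base so that both pegs come up through its holes and it sits fully home, then swing the base's latch shut over the edge of the tray. After that, stand the thick cassette in the tray's wide slot and the thin cassette in its narrow slot, upright and down on the slot floor. Lower things into place rather than dropping them, keep the cassettes from falling over, and leave the bottle, the jar and the tip box where they are.

Things in the scene. Friction and masses are not known exactly. Their poses are not given: they have to be found in the camera images.
- dock_seat (a point): Centre of the seat on the docking base, a fixed white slab 255 mm (its x) by 164 mm (y); the point is on the top face, 25 mm above the table, 105 mm from the near end, mid-width. x runs to the far end, y left, z up. Seated, the tray's underside centre is on this point, their x axes alike.
- peg_far (a point): Foot of the thicker steel peg on the base's top face: 18 mm diameter, 27 mm tall, upper 10 mm tapered; 66 mm along +x from dock_seat, on the centre line.
- peg_near (a point): Foot of the thinner steel peg, 14 mm diameter, 27 mm tall, upper 10 mm tapered; 66 mm along -x from dock_seat, on the centre line.
- latch (a joint): Latch angle, rad. 0 = shut, at a stop (bar along the base's -x, over the tray's far edge); 1.57 = bar along the base's +y, clear of the tray; at most 2.2. Starts open, 1.5 to 2.05. Vertical hinge, light friction (some 1.5 N at the knob), stays where left. At angle a the knob lies 40 mm x (-cos a, sin a) from the hinge along the base's x and y.
- latch_hinge (a point): Hinge of the latch, 130 mm along x and -45 mm along y from dock_seat and 18 mm above the base's top face. The latch is an aluminium bar 48 mm long, 18 mm wide, 8 mm thick, its underside 14 mm above the base's top face.
- latch_knob (a point): Middle of the latch's black upright round knob, 20 mm diameter, standing 50 mm tall on the latch bar (from 25 mm below this point to 25 mm above it), 40 mm from the hinge. To be gripped or pushed; it is rigid with the bar.
- tray_base (a point): Centre of the underside of the grey tray, 200 mm (its x) by 152 mm (its y), 0.55 kg; floor 12 mm thick with two through holes on its centre line: 21 mm diameter at x = +66 and 17 mm diameter at x = -66 mm. z is up. It starts flat on the table, turned at most 0.25 rad, as is the base.
- tray_grip (a point): Grasp point on the tray's handle, an upright aluminium fin in the middle of the tray: 12 mm thick (across the tray's y), 64 mm long (along x), its top 75 mm above the tray's underside; this point is 62 mm above the underside, 13 mm below the fin's top. The nearest slot walls begin 28 mm to either side and rise to 44.5 mm above the underside.
- slot_wide (a point): Centre of the floor of the wide slot, 34 mm wide (across y) and 122 mm long (along x), at y = +50 mm of the tray and 12 mm above its underside. Side walls 5 mm thick, 32 mm tall with sloped crests; end walls 22 mm tall. Axes as the tray's.
- slot_narrow (a point): Centre of the floor of the narrow slot, 22 mm wide and 122 mm long, at y = -44 mm of the tray and 12 mm above its underside; otherwise like the wide one.
- thick_mid (a point): Centre of the thick white cassette, a flat closed box 110 mm long (its x), 30 mm thick (its y), 100 mm tall (z up); this point is 50 mm above its underside. 8 mm tall, 13 mm diameter black caps stand on its top. Starts standing on its long narrow edge on the table, turned at most 0.3 rad. About 0.25 kg. Rigid.
- thin_mid (a point): Centre of the thin white cassette, like the thick one but 18 mm thick: 110 x 18 x 100 mm, this point 50 mm above its underside.
- bottle_mid (a point): Middle of a white bottle, 68 mm diameter, 150 mm tall, standing to the left. A bystander.
- tipbox_mid (a point): Middle of a blue pipette tip box with a clear lid, 85 x 125 x 62 mm, on the far side. A bystander.
- jar_mid (a point): Middle of an amber jar, 60 mm diameter, 75 mm tall, on the far side. A bystander.
Mind the look-alikes: they are no part of the job. What is shaped like the part that bears thick_mid but pink is not meant.

How it is judged (in metres and radians):
On the way, in this order (a step that is already met when the one before it is completed fails the run):
1. the tray sits fully home on the base's pegs, the latch still open (horizontal distance between tray_base and dock_seat below 0.004 m and z of tray_base in the frame of dock_seat below 0.003 m and angle between the x axis of tray_base and the x axis of dock_seat, either way round below 0.05 rad and angle between the z axis of tray_base and the z axis of dock_seat, either way round below 0.03 rad and value of joint latch above 0.8 rad), for 0.2 s.
2. the latch is shut over the tray, the slots still empty (horizontal distance between tray_base and dock_seat below 0.004 m and z of tray_base in the frame of dock_seat below 0.003 m and angle between the x axis of tray_base and the x axis of dock_seat, either way round below 0.05 rad and angle between the z axis of tray_base and the z axis of dock_seat, either way round below 0.03 rad and value of joint latch below 0.2 rad and not ((horizontal distance between thick_mid and slot_wide below 0.011 m and z of thick_mid in the frame of slot_wide between 0.046 and 0.054 m and angle between the z axis of thick_mid and the z axis of slot_wide, either way round below 0.13 rad and angle between the x axis of thick_mid and the x axis of slot_wide, either way round below 0.1 rad) or (horizontal distance between thin_mid and slot_narrow below 0.011 m and z of thin_mid in the frame of slot_narrow between 0.046 and 0.054 m and angle between the z axis of thin_mid and the z axis of slot_narrow, either way round below 0.13 rad and angle between the x axis of thin_mid and the x axis of slot_narrow, either way round below 0.1 rad))), for 0.2 s.
3. one cassette stands in its slot (horizontal distance between tray_base and dock_seat below 0.004 m and z of tray_base in the frame of dock_seat below 0.003 m and angle between the x axis of tray_base and the x axis of dock_seat, either way round below 0.05 rad and angle between the z axis of tray_base and the z axis of dock_seat, either way round below 0.03 rad and value of joint latch below 0.2 rad and ((horizontal distance between thick_mid and slot_wide below 0.011 m and z of thick_mid in the frame of slot_wide between 0.046 and 0.054 m and angle between the z axis of thick_mid and the z axis of slot_wide, either way round below 0.13 rad and angle between the x axis of thick_mid and the x axis of slot_wide, either way round below 0.1 rad) or (horizontal distance between thin_mid and slot_narrow below 0.011 m and z of thin_mid in the frame of slot_narrow between 0.046 and 0.054 m and angle between the z axis of thin_mid and the z axis of slot_narrow, either way round below 0.13 rad and angle between the x axis of thin_mid and the x axis of slot_narrow, either way round below 0.1 rad))), for 0.2 s.
4. both cassettes stand in their slots (horizontal distance between tray_base and dock_seat below 0.004 m and z of tray_base in the frame of dock_seat below 0.003 m and angle between the x axis of tray_base and the x axis of dock_seat, either way round below 0.05 rad and angle between the z axis of tray_base and the z axis of dock_seat, either way round below 0.03 rad and value of joint latch below 0.2 rad and horizontal distance between thick_mid and slot_wide below 0.011 m and z of thick_mid in the frame of slot_wide between 0.046 and 0.054 m and angle between the z axis of thick_mid and the z axis of slot_wide, either way round below 0.13 rad and angle between the x axis of thick_mid and the x axis of slot_wide, either way round below 0.1 rad and horizontal distance between thin_mid and slot_narrow below 0.011 m and z of thin_mid in the frame of slot_narrow between 0.046 and 0.054 m and angle between the z axis of thin_mid and the z axis of slot_narrow, either way round below 0.13 rad and angle between the x axis of thin_mid and the x axis of slot_narrow, either way round below 0.1 rad), for 0.2 s.
At the end, for the whole second after the job is handed in: Tray on the base within 3 mm, centred within 4 mm, turned within 0.05 rad; latch within 0.2 rad of shut; thick cassette in the wide slot, thin one in the narrow slot (centre within 11 mm, height within 4 mm, upright within 0.13 rad, along the slot within 0.1 rad); all at rest (all of step 4 and linear speed of each of tray, thick, thin below 0.02 m/s); the robot touches nothing.
It fails at once if the bottle, jar or tip box is moved by more than 30 mm or tipped (distance of any of bottle_mid, tipbox_mid, jar_mid from where it was at the start of the episode above 0.03 m or angle between any of bottle_mid, tipbox_mid, jar_mid's own z axis and vertical above 0.5 rad).
It fails at once if a cassette falls over (angle between any of thick_mid, thin_mid's own z axis and vertical above 0.8 rad).
It fails at once if the tray or a cassette is dropped (falls free at over 0.7 m/s, some 25 mm) ((linear speed of tray above 0.7 m/s and contact force between tray and the fingers below 0.05 N) or (linear speed of thick above 0.7 m/s and contact force between thick and the fingers below 0.05 N) or (linear speed of thin above 0.7 m/s and contact force between thin and the fingers below 0.05 N)).
It also fails if it takes over 72 s, if anything falls off the work surface, if the arm or the gripper's body presses on something with over 40 N, if the wrist force passes 120 N, or if a joint passes its speed limit or range.

### The arm

A 7-joint arm with a two-finger parallel gripper is mounted at the origin on the work surface. World frame = base frame: x ahead of the robot, y to its left, z up, the work surface at z = 0. Lengths are in mm, angles in rad, forces in N, time in s.
With the tool pointing down it reaches from about 425 to 875 mm from the base axis. Payload 9.9 kg.
Tool frame: the origin (TCP) lies midway between the tips of the shut fingers; the grasp point (between the pads) lies 19 mm behind it; z points along the fingers, y is the line along which they close (so a half turn about z gives the same grasp; the last joint's range is limited). The gripper opens to 85 mm and grips with 20 to 120 N. Pads are 22 mm wide; open, the fingers measure 114 mm over their backs; the gripper's body (76 mm by 85 mm) begins 54 mm behind the grasp point. The pads swing forward as they close: fully open they stand 13 mm farther back than shut.
Start: joints at [-1.353, 0.576, 0.025, 1.437, -0.015, 1.129, -0.057], TCP at [200.629, 644.497, 231.289] pointing down, gripper open.
Joint ranges: [-2.76, 2.76], [-0.34, 2.15], [-1.52, 1.57], [0.19, 2.46], [-1.09, 4.23], [0.17, 1.99], [-2.82, 2.82]. Speed limits (rad/s): [2.22, 2.22, 3.01, 3.01, 3.14, 3.14, 3.14].

### API

Orientations are given as a rotation vector (axis times angle).
In Python, from rig import arm, read_camera gives the robot as it stands.
- The arm moves only by the tool arm_command, never from a script. Its argument "series" is a list of rows, each a list of 6 numbers: the shift along the tool's x, y, z normalised to -1 to 1, where 1 is 30 mm, then the turn, a rotation vector about the tool's x, y, z normalised to -1 to 1, where 1 is 4 degrees. A call has 1 to 12 rows; each row shifts and turns the commanded pose from where the row before left it, along the tool's axes as they then stand; what a row does not reach is not made up. A row lasts 1/10 s, in which the tool goes at most 50 mm and 8.59 degrees, less where a joint would pass 70% of its speed; a pose out of reach is approached as far as the arm can. A call with a number of a shift or a turn outside -1 to 1 is refused whole. A call with a gripper value outside its range is refused whole. "gripper" is the gripper command: -1 is fully open, 1 is shut, values between are in proportion, set as the call begins (left out, the last holds). The fingers move at their own pace and stop on an object; the grip force is fixed at half the most. Time passes only in rows, so rows that do not move let the fingers close. It gives the time, the measured TCP pose, the force, the opening and the grip force at its end, in the units of the state.
- arm.sense(): the state, without advancing time (a new reading comes with each control period).
- read_camera(name): name is "scene" or "top"; returns a dict with "image" (400x640x3 uint8, blue, green, red), "z_map" (400x640 float32, mm along the optical axis (not along the pixel's ray), 0 where there is no reading), "vfov" (degrees; the focal length in pixels is half the picture's height over the tangent of half this angle, whatever the lens; pixels are square), "cx", "cy" (the principal point, pixels), "world_to_cam" (4x4, takes a point from world to camera coordinates). Camera axes: x right, y down, z forward; pixel columns grow to the right and rows downward; lengths in mm; the calibration is good to about 2 mm. A picture is of the moment at which its call begins.
- arm.sign_off(): hands the job in; it is judged then, once.
The state is a dict: "time_s": time; "qpos": joint angles; "dq": joint speeds; "joint_efforts": joint torques, N m; "eef_pos": TCP position; "tcp_rot": TCP orientation; "wrist_force": force on the tool from outside, world axes, zero at the start; "ft_torque": the same for the moment, N m; "finger_gap": opening from 0.0 (shut) to 1.0 (fully open); "grasp_force": force on a finger pad.
Only numpy, scipy, OpenCV 4.12 (cv2) and the standard library are available. Lean on these libraries where they do the work, as an engineer would, in place of code of your own. Each camera call takes 0.05 s, during which the arm holds its last target. There are 200 camera calls.

## Working session

There is one attempt and no reset: what is moved stays moved. The work goes in short steps, Python scripts to look and compute and a tool call to move; the robot and the scene stay as the last step left them, time stands still between calls to the robot, and variables do not carry over. Pictures are saved under pics/ and viewed, at most 10 in all, crops included, and the job is handed in when it is done.

Besides the shell and the picture viewer there is one more tool, called by a JSON object that holds its "fn" and its "kwargs", one argument or row to a line. arm_command: Moves the arm, as the interface text tells. Scaled input: -1 to 1 covers 30 mm each way for a shift and 4 degrees each way for a turn. Its arguments: {"type":"object","properties":{"series":{"type":"array"},"gripper":{"type":"number"}},"required":["series"]}

```bash
mkdir -p pics; ls; cat > h.py <<'E'
import numpy as np, cv2
from scipy.spatial.transform import Rotation as R
from rig import arm, read_camera
def cam(n):
    c=read_camera(n); c['f']=c['image'].shape[0]/2/np.tan(np.radians(c['vfov'])/2); c['inv']=np.linalg.inv(c['world_to_cam']); return c
def cloud(c):
    z=c['z_map'].astype(float); v,u=np.mgrid[:z.shape[0],:z.shape[1]]
    p=np.stack([(u-c['cx'])/c['f']*z,(v-c['cy'])/c['f']*z,z,np.ones_like(z)],-1)@c['inv'].T
    p=p[...,:3]; p[z<=0]=np.nan; return p
def plane(c,u,v,h):
    d=c['inv'][:3,:3]@np.array([(u-c['cx'])/c['f'],(v-c['cy'])/c['f'],1]); o=c['inv'][:3,3]
    return o+d*(h-o[2])/d[2]
E
python3 - <<'E'
from h import *
for n in('scene','top'):
    c=cam(n); cv2.imwrite(f'pics/{n}0.png',c['image']); np.savez(f'{n}0.npz',**c)
    print(n,c['f'],c['inv'].round(3).tolist(),c['cx'],c['cy'])
s=arm.sense(); print(s['eef_pos'],s['tcp_rot'],R.from_rotvec(s['tcp_rot']).as_matrix().round(3).tolist(),s['finger_gap'])
E
```

```text
pics
scene 397.0736624145634 [[0.447, 0.599, -0.664, 1426.027], [0.894, -0.287, 0.343, -429.062], [0.015, -0.747, -0.664, 910.226], [0.0, 0.0, 0.0, 1.0]] 318.85709029049394 206.68794953375888
top 453.4301346841482 [[-0.038, -0.977, 0.209, 366.036], [-0.999, 0.038, -0.007, 6.519], [-0.001, -0.209, -0.978, 1199.429], [0.0, 0.0, 0.0, 1.0]] 326.54639542085135 201.701514516954
[200.46554097 644.12930845 230.56575582] [-4.72115102e-01 -3.10573379e+00  2.26177114e-03] [[-0.955, 0.297, -0.0], [0.297, 0.955, -0.001], [-0.0, -0.001, -1.0]] 1.001505981348434
```

View pics/scene0.png

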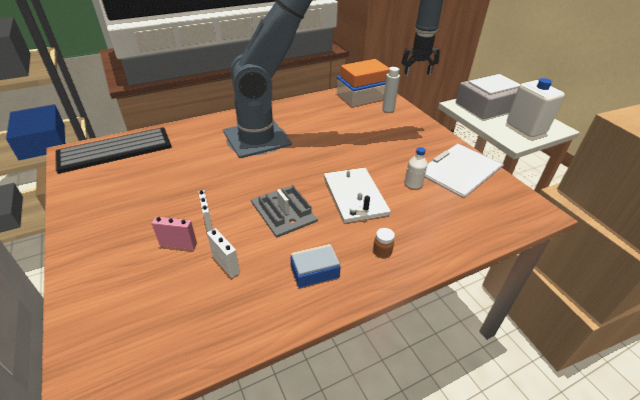

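View pics/top0.png

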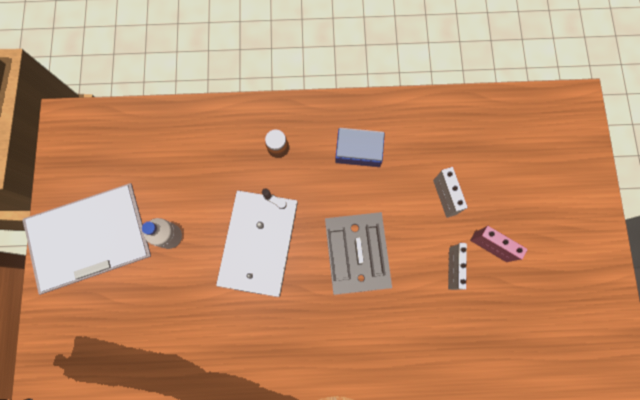

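The scene view shows the base (356,193), tray (284,208), thick white cassette (223,252), thin white cassette (206,212) and pink look-alike (174,233). In the top view they are at (257,245), (358,253), (453,192), (461,266) and (500,243). The two white boxes fit the description and the pink one doesn't. The slab with pegs is the base, and the plain one at (85,240) isn't. I'll confirm this in a crop.

```bash
cat > seg.py <<'E'
from h import *
def rect(p):
    (cx,cy),(w,h),a=cv2.minAreaRect(p.astype(np.float32)); return [round(float(x),2) for x in (cx,cy,w,h,a)]
def comps(mask,mn):
    n,l,st,ce=cv2.connectedComponentsWithStats(mask.astype(np.uint8)); return [(l==i,ce[i],st[i,4]) for i in range(1,n) if st[i,4]>=mn]
def proj(c,m,h):
    v,u=np.nonzero(m); return np.array([plane(c,a,b,h)[:2] for a,b in zip(u,v)])
E
python3 - <<'E'
from seg import *
c=dict(np.load('top0.npz')); im=c['image']; P=cloud(c); hsv=cv2.cvtColor(im,cv2.COLOR_BGR2HSV)
ok=(P[...,0]>350)&(P[...,0]<900)&(abs(P[...,1])<500)
print('z noise table',np.nanmedian(P[330:360,400:500,2]),np.nanstd(P[330:360,400:500,2]))
for lo,hi,h in((17,32,25),(90,104,100)):
    for m,ce,a in comps(ok&(P[...,2]>lo)&(P[...,2]<hi)&(hsv[...,1]<70)&(hsv[...,2]>120),60):
        print(h,ce.round(1),a,rect(proj(c,m,h)),np.nanmedian(P[m][:,2]).round(1))
# tray body
for m,ce,a in comps(ok&(P[...,2]>6)&(P[...,2]<60)&(hsv[...,1]<60)&(hsv[...,2]<150),300):
    print('tray',ce.round(1),a,rect(proj(c,m,12)),np.nanmedian(P[m][:,2]))
# caps: dark, above 95
for m,ce,a in comps((P[...,2]>85)&(P[...,2]<120)&(hsv[...,2]<60),6): print('cap',ce.round(1),a,plane(c,*ce,108).round(1),np.nanmax(P[m][:,2]).round(1))
for m,ce,a in comps(ok&(P[...,2]>35)&(P[...,2]<125)&(P[...,1]>0),6): print('tall',ce.round(1),a,np.nanmax(P[m],0).round(1),np.nanmin(P[m],0).round(1))
x=cv2.resize(im[170:310,210:310],None,fx=4,fy=4,interpolation=2); y=cv2.resize(im[170:310,320:420],None,fx=4,fy=4,interpolation=2)
cv2.imwrite('pics/c1.png',np.hstack([x,y]))
E
```

```text
z noise table 0.6158378622521923 2.2347981437106417
25 [256.4 244.5] 5896 [516.74, 182.91, 164.29, 254.95, 78.1] 25.5
100 [453.7 189.1] 447 [622.03, -319.31, 110.47, 31.93, 14.39] 100.5
100 [161.5 233.8] 169 [539.96, 411.66, 54.11, 65.85, 52.42] 98.5
100 [461.4 265.6] 282 [432.05, -320.76, 19.32, 108.79, 84.14] 100.3
tray [374.8 245.5] 695 [498.7, -122.05, 165.3, 46.84, 1.08] 18.071415237653355
tray [339.2 252.3] 501 [480.53, -28.93, 141.72, 50.25, 4.37] 31.616051992632492
tall [275.9 141.6] 444 [806.1 154.5  81.6] [749.4  98.1  36.3]
tall [273.1 198.2] 211 [643.  161.6 101.9] [601.3 106.1  35.8]
tall [163.  233.4] 653 [577.3 448.7 124.7] [511. 385.  35.]
tall [259.3 224.5] 41 [568.7 182.7  55.5] [551.6 165.5  35.6]
tall [249.  275.4] 25 [436.8 205.9  57.2] [424.4 195.2  37.4]
```

View pics/c1.png

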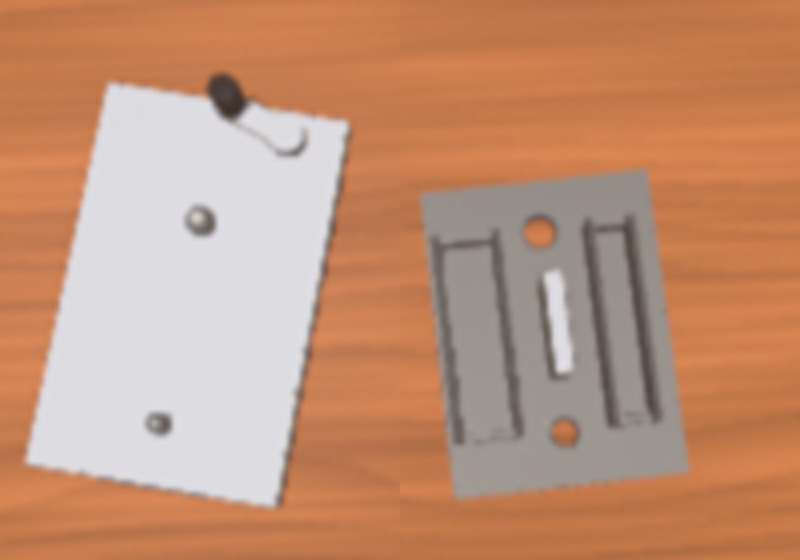

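The crop confirms it. The base (left) has its thick far peg at (200,220), thin near peg at (158,424), and the latch open with its knob at (226,96) and hinge at (290,138). The tray (right) has its big hole far at (540,232), small hole at (565,432), fin at (560,322), and the wide slot on the left.

```bash
python3 - <<'E'
from seg import *
c=dict(np.load('top0.npz')); im=c['image']; hsv=cv2.cvtColor(im,cv2.COLOR_BGR2HSV)
box=np.zeros(im.shape[:2],bool); box[200:305,318:402]=1
g=box&(hsv[...,1]<85); m,ce,a=max(comps(g,300),key=lambda t:t[2])
print('tray',a,rect(proj(c,m,12)))
hull=np.zeros(im.shape[:2],np.uint8); v,u=np.nonzero(m); cv2.fillConvexPoly(hull,cv2.convexHull(np.stack([u,v],-1)),1)
hull=cv2.erode(hull,np.ones((5,5)))
for mm,ce,a in comps((hull>0)&(hsv[...,1]>85),8): print('hole',ce,a,plane(c,*ce,12)[:2].round(1),plane(c,*ce,6)[:2].round(1))
mm,ce,a=max(comps(box&(hsv[...,2]>190)&(hsv[...,1]<60),20),key=lambda t:t[2]); print('fin',rect(proj(c,mm,75)))
P=cloud(c)
k=np.zeros_like(box); k[184:214,255:292]=1
for mm,ce,a in comps(k&(hsv[...,2]<90),8): print('knob',ce,a,np.nanmax(P[mm],0).round(0),np.nanmin(P[mm],0).round(0))
s=dict(np.load('scene0.npz')); 
print('shade',[ (n,hsv[y,x].tolist()) for n,y,x in(('tray',225,380),('slab',240,270))])
E
```

```text
tray 4346 [481.48, -77.48, 199.77, 151.61, 4.11]
hole [354.41666667 227.75      ] 48 [546.5 -72.7] [547.4 -73.1]
hole [360.57575758 277.57575758] 33 [415.9 -81.9] [416.2 -82.4]
fin [481.07, -77.72, 60.13, 10.14, 4.14]
knob [266.40740741 193.66666667] 54 [640. 157. 101.] [624. 142.  61.]
shade [('tray', [12, 25, 151]), ('slab', [126, 6, 225])]
```

```bash
cat > plan.py <<'E'
# python3 plan.py x y z yaw_of_tool_y_deg : remaining turn (units of 4deg) and shift (units of 30mm, tool axes after the turn)
import sys; from h import *
x,y,z,a=map(float,sys.argv[1:5]); s=arm.sense(); M=R.from_rotvec(s['tcp_rot']).as_matrix(); t=np.radians(a)
Y=np.array([np.cos(t),np.sin(t),0]); Z=np.array([0,0,-1.]); T=np.stack([np.cross(Y,Z),Y,Z],1)
rv=R.from_matrix(M.T@T).as_rotvec(degrees=True)
print('t',s['time_s'],'pos',s['eef_pos'].round(1) if hasattr(s['eef_pos'],'round') else s['eef_pos'],'yawY',np.degrees(np.arctan2(M[1,1],M[0,1])).round(2))
print('turn/4',(rv/4).round(2),'shift/30',(T.T@(np.array([x,y,z])-s['eef_pos'])/30).round(3),'F',np.round(s['wrist_force'],1),'gap',s['finger_gap'],s['grasp_force'])
E
python3 plan.py 481.3 -77.6 110 94.1
```

```text
t 0.1 pos [200.5 644.1 230.6] yawY 72.71
turn/4 [-0.02 -0.   -5.35] shift/30 [ -7.617 -24.665   4.019] F [ 0.8 -0.6 -0.7] gap 1.001505981348434 0.0
```

{"fn": "arm_command", "kwargs": {
  "series": [
    [0, 0, 0, 0, 0, -1],
    [0, 0, 0, 0, 0, -1],
    [0, 0, 0, 0, 0, -1],
    [0, 0, 0, 0, 0, -1],
    [0, 0, 0, 0, 0, -1],
    [0, 0, 0, 0, 0, -0.35],
    [-0.7, -1, 0, 0, 0, 0],
    [-0.7, -1, 0, 0, 0, 0],
    [-0.7, -1, 0, 0, 0, 0],
    [-0.7, -1, 0, 0, 0, 0],
    [-0.7, -1, 0, 0, 0, 0],
    [-0.7, -1, 0, 0, 0, 0]
  ],
  "gripper": -1
}}

```text
time_s: 1.3
eef_pos: [340.0, 472.6, 231.2]
tcp_rot: [0.111, -3.14, 0.0]
wrist_force: [1.5, -0.5, -0.6]
finger_gap: 1.001
grasp_force: 0.0
```

{"fn": "arm_command", "kwargs": {
  "series": [
    [-0.7, -1, 0, 0, 0, 0],
    [-0.7, -1, 0, 0, 0, 0],
    [-0.7, -1, 0, 0, 0, 0],
    [-0.7, -1, 0, 0, 0, 0],
    [-0.7, -1, 0, 0, 0, 0],
    [-0.7, -1, 0, 0, 0, 0],
    [0, -1, 0, 0, 0, 0],
    [0, -1, 0, 0, 0, 0],
    [0, -1, 0, 0, 0, 0],
    [0, -1, 0, 0, 0, 0],
    [0, -1, 0, 0, 0, 0],
    [0, -1, 0, 0, 0, 0]
  ]
}}

```text
time_s: 2.5
eef_pos: [490.5, 122.7, 231.3]
tcp_rot: [0.111, -3.14, -0.0]
wrist_force: [0.0, -0.7, -0.3]
finger_gap: 1.0
grasp_force: 0.0
```

```bash
python3 plan.py 481.3 -77.6 110 94.1
```

```text
t 2.5 pos [490.5 122.7 231.3] yawY 94.04
turn/4 [ 0.   -0.   -0.01] shift/30 [ 0.785 -6.638  4.042] F [ 0.  -0.7 -0.3] gap 1.0000926873701652 0.0
```

{"fn": "arm_command", "kwargs": {
  "series": [
    [0.1, -0.9, 0.5, 0, 0, 0],
    [0.1, -0.9, 0.5, 0, 0, 0],
    [0.1, -0.9, 0.5, 0, 0, 0],
    [0.1, -0.9, 0.5, 0, 0, 0],
    [0.1, -0.9, 0.5, 0, 0, 0],
    [0.1, -0.9, 0.5, 0, 0, 0],
    [0.1, -0.9, 0.5, 0, 0, 0],
    [0.1, -0.3, 0.5, 0, 0, 0],
    [0, 0, 0, 0, 0, 0],
    [0, 0, 0, 0, 0, 0]
  ]
}}

```text
time_s: 3.5
eef_pos: [480.9, -74.8, 111.4]
tcp_rot: [0.112, -3.139, -0.001]
wrist_force: [-0.5, 0.1, 0.7]
finger_gap: 1.0
grasp_force: 0.0
```

```bash
python3 plan.py 481.3 -77.6 44 94.1
```

```text
t 3.5 pos [480.9 -74.8 111.4] yawY 94.07
turn/4 [ 0.01 -0.01 -0.01] shift/30 [-0.006 -0.094  2.247] F [-0.5  0.1  0.7] gap 1.000058703418115 0.0
```

{"fn": "arm_command", "kwargs": {
  "series": [
    [0, -0.09, 0.6, 0, 0, 0],
    [0, 0, 0.6, 0, 0, 0],
    [0, 0, 0.6, 0, 0, 0],
    [0, 0, 0.45, 0, 0, 0],
    [0, 0, 0, 0, 0, 0]
  ]
}}

```text
time_s: 4.0
eef_pos: [481.1, -76.5, 43.3]
tcp_rot: [0.115, -3.138, -0.001]
wrist_force: [-0.1, -0.1, 0.4]
finger_gap: 1.001
grasp_force: 0.0
```

{"fn": "arm_command", "kwargs": {
  "series": [
    [0, 0, 0, 0, 0, 0],
    [0, 0, 0, 0, 0, 0],
    [0, 0, 0, 0, 0, 0],
    [0, 0, 0, 0, 0, 0],
    [0, 0, 0, 0, 0, 0],
    [0, 0, 0, 0, 0, 0],
    [0, 0, 0, 0, 0, 0]
  ],
  "gripper": 1
}}

```text
time_s: 4.7
eef_pos: [481.3, -77.9, 44.3]
tcp_rot: [-0.113, 3.139, -0.0]
wrist_force: [-0.8, 0.6, 6.3]
finger_gap: 0.128
grasp_force: 59.0
```

```bash
python3 plan.py 481.3 -77.6 44 94.1
```

```text
t 4.7 pos [481.3 -77.9  44.3] yawY 94.11
turn/4 [-0.    0.01  0.  ] shift/30 [-0.001  0.011  0.01 ] F [-0.8  0.6  6.3] gap 0.12837000639983426 58.97881507873535
```

{"fn": "arm_command", "kwargs": {
  "series": [
    [0, 0, -0.4, 0, 0, 0],
    [0, 0, -0.7, 0, 0, 0],
    [0, 0, -0.7, 0, 0, 0],
    [0, 0, -0.7, 0, 0, 0],
    [0, 0, 0, 0, 0, 0.8],
    [0, 0, 0, 0, 0, 0.8],
    [0, 0, 0, 0, 0, 0.8],
    [0, 0, 0, 0, 0, 0.8],
    [0, 0, 0, 0, 0, 0.75],
    [0, 0, 0, 0, 0, 0]
  ]
}}

```text
time_s: 5.7
eef_pos: [480.6, -77.9, 118.5]
tcp_rot: [-0.321, -3.124, 0.0]
wrist_force: [0.1, -0.4, -5.1]
finger_gap: 0.127
grasp_force: 58.8
```

{"fn": "arm_command", "kwargs": {
  "series": [
    [0.1, 0.5, 0, 0, 0, 0],
    [0.15, 0.9, 0, 0, 0, 0],
    [0.15, 0.9, 0, 0, 0, 0],
    [0.15, 0.9, 0, 0, 0, 0],
    [0.15, 0.9, 0, 0, 0, 0],
    [0.15, 0.9, 0, 0, 0, 0],
    [0.15, 0.9, 0, 0, 0, 0],
    [0.15, 0.9, 0, 0, 0, 0],
    [0.1, 0.9, 0, 0, 0, 0],
    [0.1, 0.7, 0, 0, 0, 0],
    [0, 0.3, 0, 0, 0, 0],
    [0, 0, 0, 0, 0, 0]
  ]
}}

```text
time_s: 6.9
eef_pos: [494.2, 186.8, 118.5]
tcp_rot: [-0.315, -3.125, -0.0]
wrist_force: [0.5, -0.3, -4.6]
finger_gap: 0.129
grasp_force: 59.0
```

```bash
python3 plan.py 495 187.2 119 78.3; python3 - <<'E'
from h import *
for n in('top','scene'):
    c=cam(n); np.savez(n+'1.npz',**c); cv2.imwrite(f'pics/{n}1.png',c['image'])
a=cv2.imread('pics/top1.png')[150:320,180:340]; cv2.imwrite('pics/c2.png',cv2.resize(a,None,fx=3.5,fy=3.5,interpolation=2))
E
```

```text
t 6.9 pos [494.2 186.8 118.5] yawY 78.47
turn/4 [ 0.   -0.    0.04] shift/30 [-0.023  0.017 -0.016] F [ 0.5 -0.3 -4.6] gap 0.1289255844077428 59.03290629386902
```

View pics/c2.png

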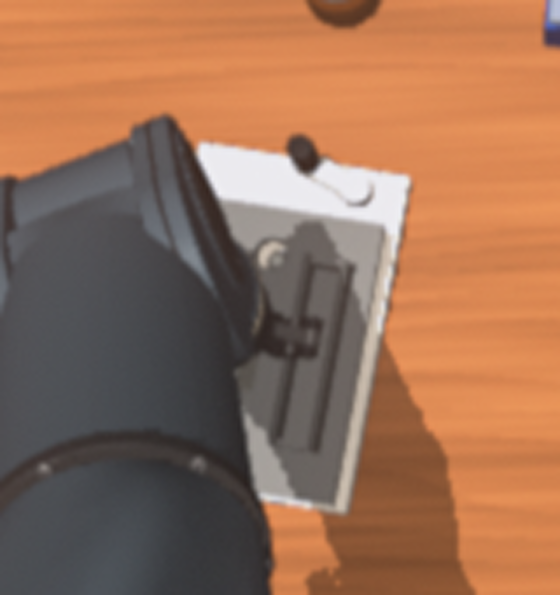

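The picture shows the tray held level over the base and aligned with its edges. The far peg shows through the far hole at crop (272,252), so I'll lower it.

{"fn": "arm_command", "kwargs": {
  "series": [
    [-0.02, 0.02, 0.3, 0, 0, 0.04],
    [0, 0, 0.4, 0, 0, 0],
    [0, 0, 0.2, 0, 0, 0],
    [0, 0, 0.2, 0, 0, 0],
    [0, 0, 0, 0, 0, 0]
  ]
}}

```text
time_s: 7.5
eef_pos: [494.8, 186.3, 84.8]
tcp_rot: [-0.324, -3.124, 0.0]
wrist_force: [0.2, 1.4, -5.0]
finger_gap: 0.131
grasp_force: 59.0
```

```bash
python3 plan.py 495 187.2 69.3 78.3
```

```text
t 7.5 pos [494.8 186.3  84.8] yawY 78.14
turn/4 [-0.01 -0.01 -0.04] shift/30 [0.    0.029 0.517] F [ 0.2  1.4 -5. ] gap 0.13128819987736864 58.96626949310303
```

{"fn": "arm_command", "kwargs": {
  "series": [
    [0, 0, 0.15, 0, 0, 0],
    [0, 0, 0.15, 0, 0, 0],
    [0, 0, 0.12, 0, 0, 0],
    [0, 0, 0.1, 0, 0, 0],
    [0, 0, 0.03, 0, 0, 0],
    [0, 0, 0, 0, 0, 0]
  ]
}}

```text
time_s: 8.1
eef_pos: [495.0, 186.5, 69.4]
tcp_rot: [0.324, 3.125, 0.0]
wrist_force: [0.1, 2.4, -3.9]
finger_gap: 0.131
grasp_force: 59.1
```

```bash
python3 plan.py 495 187.2 69.3 78.3
```

```text
t 8.1 pos [495.  186.5  69.4] yawY 78.16
turn/4 [ 0.   -0.   -0.04] shift/30 [0.006 0.024 0.002] F [ 0.1  2.4 -3.9] gap 0.13092838969152962 59.08839404582977
```

{"fn": "arm_command", "kwargs": {
  "series": [
    [0, 0, 0.04, 0, 0, 0],
    [0, 0, 0.03, 0, 0, 0],
    [0, 0, 0, 0, 0, 0]
  ]
}}

```text
time_s: 8.4
eef_pos: [495.1, 186.5, 69.3]
tcp_rot: [0.324, 3.124, 0.002]
wrist_force: [-7.3, -0.4, 26.9]
finger_gap: 0.127
grasp_force: 63.8
```

{"fn": "arm_command", "kwargs": {
  "series": [
    [0, 0, 0, 0, 0, 0],
    [0, 0, 0, 0, 0, 0],
    [0, 0, 0, 0, 0, 0],
    [0, 0, 0, 0, 0, 0],
    [0, 0, 0, 0, 0, 0]
  ],
  "gripper": -1
}}

```text
time_s: 8.9
eef_pos: [495.0, 186.2, 67.0]
tcp_rot: [-0.324, -3.125, 0.0]
wrist_force: [1.1, -0.0, -0.1]
finger_gap: 0.964
grasp_force: 0.0
```

{"fn": "arm_command", "kwargs": {
  "series": [
    [0, 0, -0.7, 0, 0, 0],
    [0, 0, -1, 0, 0, 0],
    [0, 0, -1, 0, 0, 0],
    [0, 0, -1, 0, 0, 0],
    [-0.5, -1, -1, 0, 0, 0],
    [-1, -1, 0, 0, 0, 0],
    [-1, -1, 0, 0, 0, 0],
    [-1, 0, 0, 0, 0, 0]
  ]
}}

```text
time_s: 9.7
eef_pos: [579.7, 71.0, 208.9]
tcp_rot: [0.333, 3.123, -0.004]
wrist_force: [0.2, 0.3, 0.3]
finger_gap: 0.998
grasp_force: 0.0
```

```bash
python3 plan.py 634 146 210 90; python3 - <<'E'
from seg import *
for n in('top','scene'):
    c=cam(n); np.savez(n+'2.npz',**c); cv2.imwrite(f'pics/{n}2.png',c['image'])
    P=cloud(c); hsv=cv2.cvtColor(c['image'],cv2.COLOR_BGR2HSV)
a=cv2.imread('pics/top2.png')[160:310,200:310]; b=cv2.imread('pics/scene2.png')[150:240,310:410]
cv2.imwrite('pics/c3.png',np.hstack([cv2.resize(a,(440,600),interpolation=2),cv2.copyMakeBorder(cv2.resize(b,(360,324),interpolation=2),0,276,0,0,0)]))
E
```

```text
t 9.7 pos [579.7  71.  208.9] yawY 77.83
turn/4 [-0.03  0.01 -3.04] shift/30 [-1.811  2.499 -0.037] F [0.2 0.3 0.3] gap 0.9981428850236097 0.0
```

View pics/c3.png

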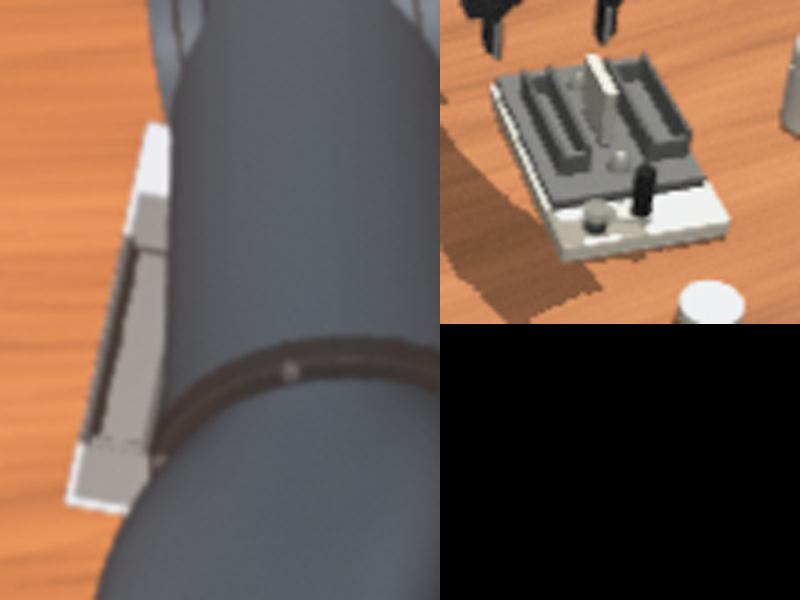

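The crop shows the tray flat on the base with both pegs up through its holes (scene crop (618,160) and (577,83)). The latch is still open, with its knob at (645,190). Next I'll measure the knob.

```bash
python3 - <<'E'
from seg import *
c=dict(np.load('top0.npz')); print('top',plane(c,266.4,193.7,72).round(1))
s=dict(np.load('scene2.npz')); hsv=cv2.cvtColor(s['image'],cv2.COLOR_BGR2HSV); k=np.zeros(hsv.shape[:2],bool); k[185:220,355:380]=1
for m,ce,a in comps(k&(hsv[...,2]<70),10): print('scene',ce,a,plane(s,*ce,72).round(1))
E
python3 plan.py 634.5 148.5 160 20.7
```

```text
top [633.7 151.4  72. ]
scene [365.44444444 188.2962963 ] 27 [572.  186.6  72. ]
scene [366.30666667 202.34666667] 75 [634.9 151.2  72. ]
t 9.8 pos [582.3  74.1 208. ] yawY 77.93
turn/4 [1.000e-02 3.000e-02 1.431e+01] shift/30 [1.704 2.505 1.6  ] F [-0.   0.7 -0.7] gap 1.0025079204632903 0.0
```

{"fn": "arm_command", "kwargs": {
  "series": [
    [0, 0, 0, 0, 0, 1],
    [0, 0, 0, 0, 0, 1],
    [0, 0, 0, 0, 0, 1],
    [0, 0, 0, 0, 0, 1],
    [0, 0, 0, 0, 0, 1],
    [0, 0, 0, 0, 0, 1],
    [0, 0, 0, 0, 0, 1],
    [0, 0, 0, 0, 0, 1],
    [0, 0, 0, 0, 0, 1],
    [0, 0, 0, 0, 0, 1],
    [0, 0, 0, 0, 0, 1],
    [0, 0, 0, 0, 0, 1]
  ],
  "gripper": 0.25
}}

```text
time_s: 11.0
eef_pos: [578.5, 77.4, 207.9]
tcp_rot: [-1.569, -2.72, 0.0]
wrist_force: [-0.6, 0.4, 0.7]
finger_gap: 0.375
grasp_force: 0.0
```

{"fn": "arm_command", "kwargs": {
  "series": [
    [0, 0, 0, 0, 0, 1],
    [0, 0, 0, 0, 0, 1],
    [0, 0, 0, 0, 0, 0.3],
    [0.6, 0.85, 0.4, 0, 0, 0],
    [0.6, 0.85, 0.6, 0, 0, 0],
    [0.59, 0.84, 0.6, 0, 0, 0],
    [0, 0, 0, 0, 0, 0],
    [0, 0, 0, 0, 0, 0]
  ]
}}

```text
time_s: 11.8
eef_pos: [630.6, 154.7, 159.2]
tcp_rot: [-1.777, -2.59, 0.003]
wrist_force: [0.2, -0.2, -0.4]
finger_gap: 0.375
grasp_force: 0.0
```

```bash
python3 plan.py 634.5 151.2 70 20.7
```

```text
t 11.8 pos [630.6 154.7 159.2] yawY 21.09
turn/4 [-0.03  0.    0.1 ] shift/30 [-0.156  0.08   2.972] F [ 0.2 -0.2 -0.4] gap 0.37516710591203634 0.0
```

{"fn": "arm_command", "kwargs": {
  "series": [
    [-0.15, 0.08, 0.5, 0, 0, 0.1],
    [0, 0, 0.6, 0, 0, 0],
    [0, 0, 0.6, 0, 0, 0],
    [0, 0, 0.6, 0, 0, 0],
    [0, 0, 0.45, 0, 0, 0],
    [0, 0, 0.22, 0, 0, 0],
    [0, 0, 0, 0, 0, 0]
  ]
}}

```text
time_s: 12.5
eef_pos: [634.7, 150.1, 70.4]
tcp_rot: [-1.79, -2.581, 0.002]
wrist_force: [0.5, -0.4, 0.6]
finger_gap: 0.377
grasp_force: 0.0
```

```bash
python3 plan.py 634.5 151.2 70 20.7; python3 - <<'E'
import numpy as np
# knob arc waypoints in world, increments in tool axes /30
al=np.radians(-11.7); H=np.array([613.2,116.9]); t=np.radians(20.7); Y=np.array([np.cos(t),np.sin(t)]); X=np.array([-Y[1],Y[0]])
b=lambda p: np.array([p[0]*np.cos(al)-p[1]*np.sin(al),p[0]*np.sin(al)+p[1]*np.cos(al)])
A=np.linspace(1.92,0,11); W=np.array([H+b((-40*np.cos(a),40*np.sin(a))) for a in A]); d=np.diff(W,axis=0)/30
print(W[0],W[-1]); print(np.c_[d@X,d@Y].round(3).tolist())
E
```

```text
t 12.5 pos [634.7 150.1  70.4] yawY 20.51
turn/4 [-0.02  0.   -0.05] shift/30 [0.037 0.006 0.013] F [ 0.5 -0.4  0.6] gap 0.3767751604284854 0.0
[634.22355629 150.92954717] [574.03108758 125.01149181]
[[0.187, -0.175], [0.15, -0.207], [0.108, -0.232], [0.061, -0.248], [0.013, -0.255], [-0.036, -0.253], [-0.084, -0.242], [-0.128, -0.221], [-0.168, -0.193], [-0.202, -0.157]]
```

{"fn": "arm_command", "kwargs": {
  "series": [
    [0.19, -0.18, 0, 0, 0, 0],
    [0.15, -0.21, 0, 0, 0, 0],
    [0.11, -0.23, 0, 0, 0, 0],
    [0.06, -0.25, 0, 0, 0, 0],
    [0.01, -0.26, 0, 0, 0, 0],
    [-0.04, -0.25, 0, 0, 0, 0],
    [-0.08, -0.24, 0, 0, 0, 0],
    [-0.13, -0.22, 0, 0, 0, 0],
    [-0.17, -0.19, 0, 0, 0, 0],
    [-0.2, -0.16, 0, 0, 0, 0],
    [-0.06, -0.05, 0, 0, 0, 0],
    [0, 0, 0, 0, 0, 0]
  ]
}}

```text
time_s: 13.7
eef_pos: [573.7, 121.5, 71.1]
tcp_rot: [-1.791, -2.581, 0.001]
wrist_force: [-0.5, 0.2, -0.1]
finger_gap: 0.379
grasp_force: 0.0
```

```bash
python3 plan.py 574 125 70 20.7; python3 - <<'E'
from seg import *
s=cam('scene'); hsv=cv2.cvtColor(s['image'],cv2.COLOR_BGR2HSV)
cv2.imwrite('pics/c4.png',cv2.resize(s['image'][120:230,300:420],None,fx=5,fy=5,interpolation=2))
E
```

```text
t 13.7 pos [573.7 121.5  71.1] yawY 20.47
turn/4 [-0.01  0.   -0.06] shift/30 [0.105 0.051 0.035] F [-0.5  0.2 -0.1] gap 0.3791759302600117 0.0
```

View pics/c4.png

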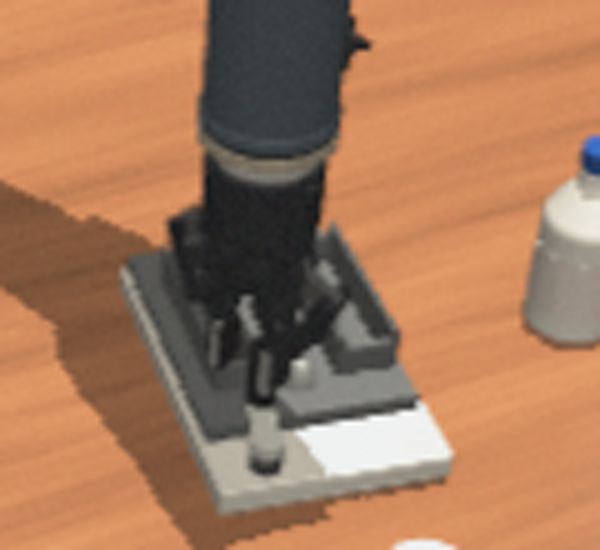

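The crop shows the bar lying along the base toward the tray at crop (262,425), with the knob between the fingers at (262,370). I'll press it against the stop.

{"fn": "arm_command", "kwargs": {
  "series": [
    [-0.05, -0.1, 0, 0, 0, 0],
    [-0.05, -0.1, 0, 0, 0, 0],
    [0, 0, 0, 0, 0, 0]
  ]
}}

```text
time_s: 14.05
eef_pos: [570.1, 117.1, 71.3]
tcp_rot: [1.789, 2.58, 0.001]
wrist_force: [3.7, -0.9, -0.7]
finger_gap: 0.373
grasp_force: 1.6
```

{"fn": "arm_command", "kwargs": {
  "series": [
    [-0.05, -0.06, 0, 0, 0, 0],
    [0, 0, 0, 0, 0, 0]
  ]
}}

```text
time_s: 14.25
eef_pos: [570.0, 116.9, 71.4]
tcp_rot: [1.787, 2.581, 0.005]
wrist_force: [8.5, 3.4, -4.4]
finger_gap: 0.378
grasp_force: 4.5
```

{"fn": "arm_command", "kwargs": {
  "series": [
    [-0.05, -0.05, 0, 0, 0, 0],
    [0, 0, 0, 0, 0, 0]
  ]
}}

```text
time_s: 14.45
eef_pos: [570.0, 116.7, 71.5]
tcp_rot: [1.785, 2.582, 0.009]
wrist_force: [12.1, 7.7, -6.9]
finger_gap: 0.376
grasp_force: 6.7
```

The latch is against its stop: force builds up with no travel. I'll back off, lift and turn toward the thin cassette.

{"fn": "arm_command", "kwargs": {
  "series": [
    [0.1, 0.2, 0, 0, 0, 0],
    [0, 0, -0.7, 0, 0, 0],
    [0, 0, -1, 0, 0, 0],
    [0, 0, -1, 0, 0, -1],
    [0, 0, -1, 0, 0, -1],
    [0, 0, -1, 0, 0, -1],
    [0, 0, 0, 0, 0, -1],
    [0, 0, 0, 0, 0, -1],
    [0, 0, 0, 0, 0, -1],
    [0, 0, 0, 0, 0, -1],
    [0, 0, 0, 0, 0, -1],
    [0, 0, 0, 0, 0, -1]
  ]
}}

```text
time_s: 15.65
eef_pos: [570.8, 118.5, 211.8]
tcp_rot: [-0.899, -3.008, 0.002]
wrist_force: [0.6, 0.9, 0.9]
finger_gap: 0.369
grasp_force: 0.0
```

{"fn": "arm_command", "kwargs": {
  "series": [
    [0, 0, 0, 0, 0, -1],
    [0, 0, 0, 0, 0, -1],
    [0, 0, 0, 0, 0, -1],
    [0, 0, 0, 0, 0, -1],
    [0, 0, 0, 0, 0, -1],
    [0, 0, 0, 0, 0, -1],
    [0, 0, 0, 0, 0, -0.9],
    [0, 0, 0, 0, 0, 0]
  ],
  "gripper": -0.2
}}

```text
time_s: 16.45
eef_pos: [571.0, 118.4, 211.8]
tcp_rot: [-0.159, -3.136, 0.001]
wrist_force: [-0.4, 0.4, -0.2]
finger_gap: 0.599
grasp_force: 0.0
```

```bash
python3 plan.py 432 -320.8 150 84.1; python3 - <<'E'
from seg import *
s=cam('scene'); hsv=cv2.cvtColor(s['image'],cv2.COLOR_BGR2HSV); k=np.zeros(hsv.shape[:2],bool); k[165:225,330:385]=1
for m,ce,a in comps(k&(hsv[...,2]<60),10): print('scene',ce,a,plane(s,*ce,72).round(1))
cv2.imwrite('pics/s5.png',s['image'])
# pink + thin in the first top picture
c=dict(np.load('top0.npz')); P=cloud(c); h=cv2.cvtColor(c['image'],cv2.COLOR_BGR2HSV)
for m,ce,a in comps((P[...,2]>90)&(P[...,2]<112)&(P[...,1]<-200),30): print(ce,a,rect(proj(c,m,100)))
# scene cross-check: cap tops of thin/thick
c=dict(np.load('scene0.npz')); P=cloud(c); h=cv2.cvtColor(c['image'],cv2.COLOR_BGR2HSV)
for m,ce,a in comps((P[...,2]>94)&(P[...,2]<120)&(P[...,1]<-200)&(P[...,0]>300)&(h[...,2]<80),3): print('cap',ce,a,plane(c,*ce,105).round(1))
E
```

```text
t 16.45 pos [571.  118.4 211.8] yawY 84.21
turn/4 [-0.01 -0.03  0.03] shift/30 [  3.104 -15.038   2.059] F [-0.4  0.4 -0.2] gap 0.5986471012733487 0.0
scene [371.21052632 178.05263158] 38 [532.3 234.4  72. ]
scene [341.3 175.3] 10 [473.8 148.2  72. ]
scene [361.16666667 180.25      ] 12 [527.9 196.4  72. ]
scene [338.5862069  186.17241379] 29 [523.1 110.4  72. ]
scene [348.93548387 192.31182796] 93 [566.5 125.8  72. ]
scene [365.08333333 187.66666667] 12 [568.6 187.3  72. ]
[453.5875     188.79642857] 560 [622.05, -318.58, 110.87, 33.24, 14.31]
[503.60991736 242.08099174] 605 [484.03, -426.97, 111.87, 33.37, 55.36]
[461.58311346 265.21899736] 379 [432.15, -319.81, 20.2, 109.16, 82.72]
cap [201. 192.] 9 [ 396.9 -318.5  105. ]
cap [202.85714286 199.71428571] 7 [ 436.5 -322.7  105. ]
cap [204.5 207. ] 8 [ 472.1 -326.7  105. ]
cap [158.33333333 218.88888889] 9 [ 465.8 -461.1  105. ]
cap [170.6 220.3] 10 [ 487.3 -430.2  105. ]
cap [183.  221.8] 10 [ 509.2 -399.2  105. ]
cap [213.6 232.3] 10 [ 589.5 -331.   105. ]
cap [220.38461538 239.61538462] 13 [ 625.6 -321.8  105. ]
cap [227.84615385 247.46153846] 13 [ 663.1 -311.8  105. ]
```

{"fn": "arm_command", "kwargs": {
  "series": [
    [0.2, -0.9, 0, 0, 0, 0],
    [0.2, -1, 0, 0, 0, 0],
    [0.2, -1, 0, 0, 0, 0],
    [0.2, -1, 0, 0, 0, 0],
    [0.2, -1, 0, 0, 0, 0],
    [0.2, -1, 0, 0, 0, 0],
    [0.2, -1, 0, 0, 0, 0],
    [0.2, -1, 0, 0, 0, 0],
    [0.2, -1, 0, 0, 0, 0],
    [0.2, -1, 0, 0, 0, 0],
    [0.2, -1, 0, 0, 0, 0],
    [0.2, -1, 0, 0, 0, 0.07]
  ]
}}

```text
time_s: 17.7
eef_pos: [463.0, -230.1, 212.1]
tcp_rot: [-0.171, -3.136, -0.0]
wrist_force: [1.0, -0.3, 0.1]
finger_gap: 0.599
grasp_force: 0.0
```

{"fn": "arm_command", "kwargs": {
  "series": [
    [0.2, -1, 0.3, 0, 0, 0],
    [0.2, -1, 0.5, 0, 0, 0],
    [0.2, -0.9, 0.5, 0, 0, 0],
    [0.07, -0.25, 0.5, 0, 0, 0],
    [0, 0, 0, 0, 0, 0],
    [0, 0, 0, 0, 0, 0]
  ]
}}

```text
time_s: 18.3
eef_pos: [433.8, -320.3, 158.2]
tcp_rot: [-0.169, -3.136, -0.001]
wrist_force: [0.7, -0.3, -0.5]
finger_gap: 0.599
grasp_force: 0.0
```

```bash
python3 plan.py 433 -321.3 63 83.8
```

```text
t 18.3 pos [ 433.8 -320.3  158.2] yawY 83.81
turn/4 [ 0.01 -0.01  0.  ] shift/30 [ 0.022 -0.035  3.172] F [ 0.7 -0.3 -0.5] gap 0.5991945220241702 0.0
```

{"fn": "arm_command", "kwargs": {
  "series": [
    [0.02, -0.03, 0.5, 0, 0, 0],
    [0, 0, 0.6, 0, 0, 0],
    [0, 0, 0.6, 0, 0, 0],
    [0, 0, 0.6, 0, 0, 0],
    [0, 0, 0.5, 0, 0, 0],
    [0, 0, 0.35, 0, 0, 0],
    [0, 0, 0, 0, 0, 0]
  ]
}}

```text
time_s: 19.0
eef_pos: [433.3, -320.7, 63.1]
tcp_rot: [-0.166, -3.136, -0.001]
wrist_force: [-0.2, 0.3, 0.1]
finger_gap: 0.598
grasp_force: 0.0
```

{"fn": "arm_command", "kwargs": {
  "series": [
    [0, 0, 0, 0, 0, 0],
    [0, 0, 0, 0, 0, 0]
  ],
  "gripper": 0.3
}}

```text
time_s: 19.2
eef_pos: [433.7, -322.0, 64.5]
tcp_rot: [0.168, 3.136, -0.001]
wrist_force: [0.7, 0.4, -0.3]
finger_gap: 0.347
grasp_force: 0.0
```

{"fn": "arm_command", "kwargs": {
  "series": [
    [0, 0, 0, 0, 0, 0],
    [0, 0, 0, 0, 0, 0],
    [0, 0, 0, 0, 0, 0],
    [0, 0, 0, 0, 0, 0],
    [0, 0, 0, 0, 0, 0]
  ],
  "gripper": 1
}}

```text
time_s: 19.7
eef_pos: [433.6, -322.2, 64.5]
tcp_rot: [0.168, 3.135, -0.001]
wrist_force: [-0.5, 0.7, 7.1]
finger_gap: 0.2
grasp_force: 59.5
```

```bash
python3 plan.py 433 -321.3 63 83.8
```

```text
t 19.7 pos [ 433.6 -322.2   64.5] yawY 83.86
turn/4 [-0.01  0.02  0.01] shift/30 [0.024 0.026 0.051] F [-0.5  0.7  7.1] gap 0.20045471501442766 59.48518753051758
```

{"fn": "arm_command", "kwargs": {
  "series": [
    [0, 0, -0.4, 0, 0, 0],
    [0, 0, -0.8, 0, 0, 0],
    [0, 0, -0.9, 0, 0, 0],
    [0, 0, -0.9, 0, 0, 0.5],
    [0, 0, -0.9, 0, 0, 0.5],
    [0, 0, -0.4, 0, 0, 0.4],
    [0, 0, 0, 0, 0, 0]
  ]
}}

```text
time_s: 20.4
eef_pos: [433.7, -322.2, 194.3]
tcp_rot: [0.322, 3.122, -0.002]
wrist_force: [0.2, 1.1, -2.4]
finger_gap: 0.2
grasp_force: 58.6
```

```bash
python3 - <<'E'
from seg import *
c=cam('top'); np.savez('top6.npz',**c); im=c['image']; hsv=cv2.cvtColor(im,cv2.COLOR_BGR2HSV); P=cloud(c)
cv2.imwrite('pics/top6.png',im)
box=np.zeros(im.shape[:2],bool); box[180:305,210:305]=1
ok=box&(hsv[...,1]<85)
for m,ce,a in comps(ok&(P[...,2]>88)&(P[...,2]<112),15): print('100',ce,a,rect(proj(c,m,100)))
for lo,hi in((60,76),):
    for m,ce,a in comps(box&(P[...,2]>lo)&(P[...,2]<hi),15): print('walls',ce,a,rect(proj(c,m,69.5)))
for m,ce,a in comps(box&(hsv[...,2]<175)&(hsv[...,1]<60),300): print('tray',ce,a,rect(proj(c,m,37)))
for m,ce,a in comps(box&(hsv[...,1]<60),300): print('all',ce,a,rect(proj(c,m,25)))
E
python3 plan.py 486.1 143.5 190 78.2
```

```text
100 [275.94339623 214.67924528] 53 [572.91, 125.28, 19.59, 17.37, 42.95]
100 [251.26027397 247.39726027] 146 [495.02, 185.69, 13.46, 63.98, 78.36]
walls [225.9929078  244.78723404] 141 [508.48, 253.21, 7.53, 129.97, 78.09]
walls [241.20863309 246.79856115] 139 [501.64, 217.25, 12.46, 131.36, 76.56]
walls [265.40972222 251.25694444] 144 [487.73, 151.12, 15.88, 131.61, 78.09]
walls [275.79069767 252.02325581] 129 [483.7, 129.2, 12.86, 128.75, 81.21]
walls [255.51724138 248.13793103] 29 [493.94, 180.28, 3.45, 60.77, 78.34]
tray [255.67256028 250.87738232] 4355 [500.72, 185.52, 155.04, 206.98, 78.21]
all [257.56152947 243.52796794] 5989 [516.37, 182.53, 164.37, 254.64, 78.09]
t 20.45 pos [ 433.2 -321.7  192.8] yawY 78.31
turn/4 [-0.    0.01  0.03] shift/30 [ 1.444 15.541  0.095] F [-0.5 -0.2 -2.7] gap 0.20131153670149338 58.59213709831238
```

{"fn": "arm_command", "kwargs": {
  "series": [
    [0.1, 0.6, 0, 0, 0, 0.03],
    [0.1, 1, 0, 0, 0, 0],
    [0.1, 1, 0, 0, 0, 0],
    [0.1, 1, 0, 0, 0, 0],
    [0.1, 1, 0, 0, 0, 0],
    [0.1, 1, 0, 0, 0, 0],
    [0.1, 1, 0, 0, 0, 0],
    [0.1, 1, 0, 0, 0, 0],
    [0.1, 1, 0, 0, 0, 0],
    [0.1, 1, 0, 0, 0, 0],
    [0.1, 1, 0, 0, 0, 0],
    [0.1, 1, 0, 0, 0, 0]
  ]
}}

```text
time_s: 21.65
eef_pos: [468.3, 27.3, 191.2]
tcp_rot: [-0.323, -3.122, 0.001]
wrist_force: [0.5, -0.5, -1.4]
finger_gap: 0.2
grasp_force: 58.7
```

{"fn": "arm_command", "kwargs": {
  "series": [
    [0.1, 1, 0, 0, 0, 0],
    [0.1, 1, 0, 0, 0, 0],
    [0.04, 1, 0, 0, 0, 0],
    [0, 0.6, 0, 0, 0, 0],
    [0, 0.33, 0.3, 0, 0, 0],
    [0, 0, 0.4, 0, 0, 0],
    [0, 0, 0.4, 0, 0, 0],
    [0, 0, 0.2, 0, 0, 0],
    [0, 0, 0, 0, 0, 0]
  ]
}}

```text
time_s: 22.55
eef_pos: [485.5, 142.1, 152.0]
tcp_rot: [-0.325, -3.122, 0.003]
wrist_force: [0.1, 0.2, -2.2]
finger_gap: 0.208
grasp_force: 58.8
```

```bash
python3 plan.py 486 143.1 101.5 78.2; python3 - <<'E'
from h import *
for n in('top','scene'):
    c=cam(n); cv2.imwrite(f'pics/{n}7.png',c['image'])
a=cv2.imread('pics/top7.png')[180:310,200:310]; b=cv2.imread('pics/scene7.png')[110:230,300:400]
cv2.imwrite('pics/c7.png',np.hstack([cv2.resize(a,(440,520),interpolation=2),cv2.resize(b,(360,520),interpolation=2)]))
E
```

```text
t 22.55 pos [485.5 142.1 152. ] yawY 78.12
turn/4 [-0.03 -0.04 -0.02] shift/30 [-0.01   0.036  1.683] F [ 0.1  0.2 -2.2] gap 0.20804675203677328 58.804017305374146
```

View pics/c7.png

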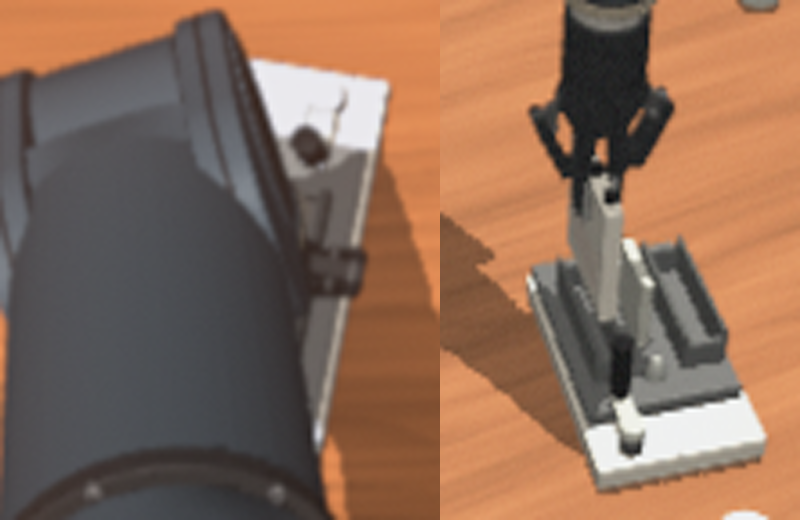

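The crop shows the thin cassette upright in the grip above the narrow slot (right half, (600,260)). The latch bar lies shut over the tray edge (left half, knob (308,145)). I'll lower the cassette.

{"fn": "arm_command", "kwargs": {
  "series": [
    [0, 0.03, 0.2, 0, 0, 0],
    [0, 0, 0.2, 0, 0, 0],
    [0, 0, 0.2, 0, 0, 0],
    [0, 0, 0.2, 0, 0, 0],
    [0, 0, 0.2, 0, 0, 0],
    [0, 0, 0, 0, 0, 0]
  ]
}}

```text
time_s: 23.25
eef_pos: [486.1, 143.8, 122.7]
tcp_rot: [-0.324, -3.123, 0.001]
wrist_force: [-0.4, 0.7, -1.4]
finger_gap: 0.202
grasp_force: 58.8
```

```bash
python3 plan.py 486 143.1 101.5 78.2
```

```text
t 23.25 pos [486.1 143.8 122.7] yawY 78.15
turn/4 [-0.01 -0.02 -0.01] shift/30 [-0.    -0.023  0.706] F [-0.4  0.7 -1.4] gap 0.20183500499889762 58.804696798324585
```

In the slot with no side force; continuing.

{"fn": "arm_command", "kwargs": {
  "series": [
    [0, 0, 0.2, 0, 0, 0],
    [0, 0, 0.2, 0, 0, 0],
    [0, 0, 0.15, 0, 0, 0],
    [0, 0, 0.1, 0, 0, 0],
    [0, 0, 0, 0, 0, 0]
  ]
}}

```text
time_s: 23.75
eef_pos: [486.4, 143.8, 103.6]
tcp_rot: [-0.324, -3.124, 0.001]
wrist_force: [-0.1, 0.2, -2.4]
finger_gap: 0.202
grasp_force: 58.8
```

{"fn": "arm_command", "kwargs": {
  "series": [
    [0, 0, 0.05, 0, 0, 0],
    [0, 0, 0, 0, 0, 0]
  ]
}}

```text
time_s: 23.95
eef_pos: [486.6, 143.9, 102.6]
tcp_rot: [0.324, 3.125, -0.0]
wrist_force: [0.2, 0.0, -2.4]
finger_gap: 0.202
grasp_force: 58.8
```

{"fn": "arm_command", "kwargs": {
  "series": [
    [0, 0, 0.05, 0, 0, 0],
    [0, 0, 0, 0, 0, 0]
  ]
}}

```text
time_s: 24.15
eef_pos: [486.8, 144.1, 101.5]
tcp_rot: [0.324, 3.124, 0.001]
wrist_force: [-0.6, -1.0, 3.4]
finger_gap: 0.205
grasp_force: 59.4
```

{"fn": "arm_command", "kwargs": {
  "series": [
    [0, 0, 0.04, 0, 0, 0],
    [0, 0, 0, 0, 0, 0]
  ]
}}

```text
time_s: 24.35
eef_pos: [486.9, 144.1, 101.5]
tcp_rot: [0.324, 3.124, 0.002]
wrist_force: [-6.2, -0.7, 22.5]
finger_gap: 0.201
grasp_force: 62.1
```

{"fn": "arm_command", "kwargs": {
  "series": [
    [0, 0, 0, 0, 0, 0],
    [0, 0, 0, 0, 0, 0],
    [0, 0, 0, 0, 0, 0],
    [0, 0, -0.3, 0, 0, 0],
    [0, 0, -0.7, 0, 0, 0],
    [0, 0, -1, 0, 0, 0],
    [0, 0, -1, 0, 0, 0],
    [0, 0, -1, 0, 0, 0],
    [0, 0, 0, 0, 0, -1],
    [0, 0, 0, 0, 0, -1],
    [0, 0, 0, 0, 0, -1],
    [0, 0, 0, 0, 0, -1]
  ],
  "gripper": 0.1
}}

```text
time_s: 25.55
eef_pos: [486.6, 143.9, 220.5]
tcp_rot: [-0.118, 3.139, -0.0]
wrist_force: [-0.3, 0.0, -0.2]
finger_gap: 0.451
grasp_force: 0.0
```

{"fn": "arm_command", "kwargs": {
  "series": [
    [0, 0, 0, 0, 0, -1],
    [0, 0, 0, 0, 0, -1],
    [0, 0, 0, 0, 0, -0.6],
    [0, 0, 0, 0, 0, 0]
  ],
  "gripper": -0.5
}}

```text
time_s: 25.95
eef_pos: [486.6, 143.8, 220.4]
tcp_rot: [-0.398, 3.116, 0.0]
wrist_force: [-0.3, -0.3, 0.1]
finger_gap: 0.748
grasp_force: 0.0
```

```bash
python3 plan.py 623.5 -320.5 160 104.5
```

```text
t 25.95 pos [486.6 143.8 220.4] yawY 104.57
turn/4 [-0.    0.    0.02] shift/30 [ -0.543 -16.125   2.012] F [-0.3 -0.3  0.1] gap 0.7483118180203404 0.0
```

{"fn": "arm_command", "kwargs": {
  "series": [
    [-0.04, -0.7, 0, 0, 0, 0],
    [-0.03, -1, 0, 0, 0, 0],
    [-0.03, -1, 0, 0, 0, 0],
    [-0.03, -1, 0, 0, 0, 0],
    [-0.03, -1, 0, 0, 0, 0],
    [-0.03, -1, 0, 0, 0, 0],
    [-0.03, -1, 0, 0, 0, 0],
    [-0.03, -1, 0, 0, 0, 0],
    [-0.03, -1, 0, 0, 0, 0],
    [-0.03, -1, 0, 0, 0, 0],
    [-0.03, -1, 0, 0, 0, 0],
    [-0.04, -1, 0, 0, 0, 0]
  ]
}}

```text
time_s: 27.15
eef_pos: [586.0, -194.2, 220.2]
tcp_rot: [0.395, -3.117, 0.0]
wrist_force: [0.6, 0.4, 0.2]
finger_gap: 0.751
grasp_force: 0.0
```

{"fn": "arm_command", "kwargs": {
  "series": [
    [-0.04, -1, 0.4, 0, 0, 0],
    [-0.04, -1, 0.5, 0, 0, 0],
    [-0.04, -1, 0.5, 0, 0, 0],
    [-0.04, -1, 0.4, 0, 0, 0],
    [0, -0.4, 0.2, 0, 0, 0],
    [0, 0, 0, 0, 0, 0],
    [0, 0, 0, 0, 0, 0]
  ]
}}

```text
time_s: 27.85
eef_pos: [623.7, -318.2, 160.2]
tcp_rot: [-0.398, 3.116, 0.001]
wrist_force: [0.4, 1.1, -0.5]
finger_gap: 0.748
grasp_force: 0.0
```

```bash
python3 plan.py 623.5 -320.5 64 104.5
```

```text
t 27.85 pos [ 623.7 -318.2  160.2] yawY 104.55
turn/4 [0.01 0.   0.01] shift/30 [ 0.027 -0.072  3.208] F [ 0.4  1.1 -0.5] gap 0.7480014326463613 0.0
```

{"fn": "arm_command", "kwargs": {
  "series": [
    [0.02, -0.06, 0.5, 0, 0, 0],
    [0, 0, 0.6, 0, 0, 0],
    [0, 0, 0.6, 0, 0, 0],
    [0, 0, 0.6, 0, 0, 0],
    [0, 0, 0.5, 0, 0, 0],
    [0, 0, 0.4, 0, 0, 0],
    [0, 0, 0, 0, 0, 0]
  ]
}}

```text
time_s: 28.55
eef_pos: [622.7, -320.3, 62.0]
tcp_rot: [0.399, -3.114, -0.003]
wrist_force: [-0.2, -0.3, 0.1]
finger_gap: 0.747
grasp_force: 0.0
```

{"fn": "arm_command", "kwargs": {
  "series": [
    [0, 0, 0, 0, 0, 0],
    [0, 0, 0, 0, 0, 0],
    [0, 0, 0, 0, 0, 0]
  ],
  "gripper": 0
}}

```text
time_s: 28.85
eef_pos: [624.0, -321.7, 64.9]
tcp_rot: [-0.397, 3.115, -0.001]
wrist_force: [0.1, 0.1, -0.8]
finger_gap: 0.501
grasp_force: 0.0
```

{"fn": "arm_command", "kwargs": {
  "series": [
    [0, 0, 0, 0, 0, 0],
    [0, 0, 0, 0, 0, 0],
    [0, 0, 0, 0, 0, 0],
    [0, 0, 0, 0, 0, 0]
  ],
  "gripper": 1
}}

```text
time_s: 29.25
eef_pos: [623.8, -321.6, 64.7]
tcp_rot: [-0.398, 3.115, -0.001]
wrist_force: [-0.9, 0.9, 6.0]
finger_gap: 0.344
grasp_force: 59.8
```

```bash
python3 plan.py 623.5 -320.5 64 104.5
```

```text
t 29.25 pos [ 623.8 -321.6   64.7] yawY 104.54
turn/4 [-0.01  0.01  0.01] shift/30 [0.002 0.037 0.023] F [-0.9  0.9  6. ] gap 0.34428830756910356 59.81485605239868
```

{"fn": "arm_command", "kwargs": {
  "series": [
    [0, 0, -0.4, 0, 0, 0],
    [0, 0, -0.8, 0, 0, 0],
    [0, 0, -0.9, 0, 0, 0],
    [0, 0, -0.9, 0, 0, 0.5],
    [0, 0, -0.9, 0, 0, 0.8],
    [0, 0, -0.9, 0, 0, 0.9],
    [0, 0, -0.7, 0, 0, 0.9],
    [0, 0, -0.2, 0, 0, 0.9],
    [0, 0, 0, 0, 0, 0.9],
    [0, 0, 0, 0, 0, 0.9],
    [0, 0, 0, 0, 0, 0.8],
    [0, 0, 0, 0, 0, 0]
  ]
}}

```text
time_s: 30.45
eef_pos: [623.3, -321.2, 235.1]
tcp_rot: [-0.326, -3.124, -0.0]
wrist_force: [-0.7, -0.0, -2.5]
finger_gap: 0.346
grasp_force: 59.5
```

```bash
python3 plan.py 505.2 235.1 235 78.2; python3 - <<'E'
from seg import *
c=cam('top'); im=c['image']; hsv=cv2.cvtColor(im,cv2.COLOR_BGR2HSV); P=cloud(c); cv2.imwrite('pics/top8.png',im)
box=np.zeros(im.shape[:2],bool); box[180:305,200:320]=1
for h in(100,137):
  for m,ce,a in comps(box&(abs(P[...,2]-h)<9)&(hsv[...,1]<85),15): print(h,ce,a,rect(proj(c,m,h)))
for m,ce,a in comps(box&(hsv[...,1]<60),300): print('all',ce,a,rect(proj(c,m,25)))
E
```

```text
t 30.45 pos [ 623.3 -321.2  235.1] yawY 78.1
turn/4 [ 0.   -0.01 -0.02] shift/30 [7.6450e+00 1.7346e+01 5.0000e-03] F [-0.7 -0.  -2.5] gap 0.3455583126478394 59.53486382961273
100 [275.74 214.62] 50 [573.54, 125.9, 17.26, 17.65, 89.07]
100 [251.23611111 247.32638889] 144 [495.02, 185.65, 13.45, 63.98, 78.51]
100 [273.06666667 245.13333333] 15 [498.37, 132.59, 2.87, 29.5, 77.9]
100 [269.59090909 262.59090909] 22 [455.38, 142.06, 2.37, 49.09, 76.64]
137 [266.51123596 249.40449438] 356 [484.96, 143.99, 19.38, 110.07, 78.14]
all [257.52677831 243.47620627] 6031 [516.57, 182.56, 164.59, 255.02, 78.14]
```

The thin cassette stands at (485,144), z 137, and is square in its slot. Now carrying the thick one.

{"fn": "arm_command", "kwargs": {
  "series": [
    [0.25, 0.6, 0, 0, 0, 0],
    [0.43, 0.97, 0, 0, 0, 0],
    [0.43, 0.97, 0, 0, 0, 0],
    [0.43, 0.97, 0, 0, 0, 0],
    [0.43, 0.97, 0, 0, 0, 0],
    [0.43, 0.97, 0, 0, 0, 0],
    [0.43, 0.97, 0, 0, 0, 0],
    [0.43, 0.97, 0, 0, 0, 0],
    [0.43, 0.97, 0, 0, 0, 0],
    [0.43, 0.97, 0, 0, 0, 0],
    [0.43, 0.97, 0, 0, 0, 0],
    [0.43, 0.97, 0, 0, 0, 0]
  ]
}}

```text
time_s: 31.7
eef_pos: [546.3, 41.3, 235.3]
tcp_rot: [0.321, 3.125, 0.0]
wrist_force: [0.9, 1.1, -2.4]
finger_gap: 0.344
grasp_force: 59.6
```

{"fn": "arm_command", "kwargs": {
  "series": [
    [0.43, 0.97, 0, 0, 0, 0],
    [0.43, 0.97, 0, 0, 0, 0],
    [0.43, 0.97, 0, 0, 0, 0],
    [0.43, 0.97, 0, 0, 0, 0],
    [0.43, 0.97, 0, 0, 0, 0],
    [0.4, 0.8, 0, 0, 0, 0],
    [0.1, 0.4, 0, 0, 0, 0],
    [0, 0, 0, 0, 0, 0],
    [0, 0, 0, 0, 0, 0]
  ]
}}

```text
time_s: 32.6
eef_pos: [506.6, 232.7, 235.0]
tcp_rot: [0.325, 3.124, -0.002]
wrist_force: [0.8, -1.2, -2.0]
finger_gap: 0.34
grasp_force: 59.5
```

```bash
python3 plan.py 505.2 235.1 152 78.2
```

```text
t 32.6 pos [506.6 232.7 235. ] yawY 78.12
turn/4 [-0.01  0.01 -0.02] shift/30 [0.062 0.069 2.766] F [ 0.8 -1.2 -2. ] gap 0.3404504565765261 59.51082766056061
```

{"fn": "arm_command", "kwargs": {
  "series": [
    [0.06, 0.07, 0.3, 0, 0, 0],
    [0, 0, 0.6, 0, 0, 0],
    [0, 0, 0.6, 0, 0, 0],
    [0, 0, 0.6, 0, 0, 0],
    [0, 0, 0.5, 0, 0, 0],
    [0, 0, 0.15, 0, 0, 0],
    [0, 0, 0, 0, 0, 0],
    [0, 0, 0, 0, 0, 0]
  ]
}}

```text
time_s: 33.4
eef_pos: [505.3, 236.1, 152.9]
tcp_rot: [0.326, 3.124, 0.0]
wrist_force: [0.6, 0.1, -2.2]
finger_gap: 0.339
grasp_force: 59.6
```

```bash
python3 plan.py 505.2 235.1 101.7 78.2; python3 - <<'E'
from h import *
c=cam('scene'); cv2.imwrite('pics/c9.png',cv2.resize(c['image'][110:230,310:410],(500,600),interpolation=2))
E
```

```text
t 33.4 pos [505.3 236.1 152.9] yawY 78.1
turn/4 [ 0.    0.01 -0.02] shift/30 [-0.003 -0.035  1.705] F [ 0.6  0.1 -2.2] gap 0.33898546132919855 59.55373406410217
```

View pics/c9.png

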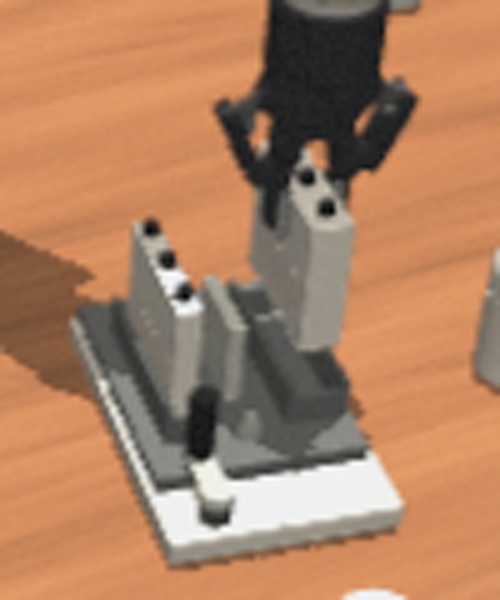

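The crop shows the thin cassette upright in its slot at (165,310), the latch shut at (205,470), and the thick cassette hanging over the wide slot at (300,265). I'll lower it.

{"fn": "arm_command", "kwargs": {
  "series": [
    [0, -0.03, 0.2, 0, 0, 0],
    [0, 0, 0.2, 0, 0, 0],
    [0, 0, 0.2, 0, 0, 0],
    [0, 0, 0.2, 0, 0, 0],
    [0, 0, 0.2, 0, 0, 0],
    [0, 0, 0, 0, 0, 0]
  ]
}}

```text
time_s: 34.05
eef_pos: [504.1, 235.5, 121.3]
tcp_rot: [-0.324, -3.123, 0.002]
wrist_force: [0.2, -0.7, -2.4]
finger_gap: 0.343
grasp_force: 59.7
```

```bash
python3 plan.py 505.2 235.1 101.7 78.2
```

```text
t 34.05 pos [504.1 235.5 121.3] yawY 78.15
turn/4 [-0.02 -0.02 -0.01] shift/30 [-0.037 -0.005  0.655] F [ 0.2 -0.7 -2.4] gap 0.3425088981098434 59.66099560260773
```

{"fn": "arm_command", "kwargs": {
  "series": [
    [0, 0, 0.2, 0, 0, 0],
    [0, 0, 0.2, 0, 0, 0],
    [0, 0, 0.12, 0, 0, 0],
    [0, 0, 0.08, 0, 0, 0],
    [0, 0, 0, 0, 0, 0]
  ]
}}

```text
time_s: 34.55
eef_pos: [504.5, 235.6, 104.0]
tcp_rot: [-0.324, -3.124, 0.001]
wrist_force: [0.3, -0.1, -2.3]
finger_gap: 0.344
grasp_force: 59.7
```

{"fn": "arm_command", "kwargs": {
  "series": [
    [0, 0, 0.05, 0, 0, 0],
    [0, 0, 0, 0, 0, 0]
  ]
}}

```text
time_s: 34.75
eef_pos: [504.7, 235.7, 102.9]
tcp_rot: [0.324, 3.125, 0.0]
wrist_force: [-0.4, 0.7, -1.8]
finger_gap: 0.342
grasp_force: 59.7
```

{"fn": "arm_command", "kwargs": {
  "series": [
    [0, 0, 0.05, 0, 0, 0],
    [0, 0, 0, 0, 0, 0]
  ]
}}

```text
time_s: 34.95
eef_pos: [504.9, 235.8, 101.6]
tcp_rot: [0.324, 3.124, 0.001]
wrist_force: [-1.1, 0.8, -0.5]
finger_gap: 0.343
grasp_force: 59.8
```

{"fn": "arm_command", "kwargs": {
  "series": [
    [0, 0, 0.03, 0, 0, 0],
    [0, 0, 0, 0, 0, 0]
  ]
}}

```text
time_s: 35.15
eef_pos: [505.0, 235.8, 101.6]
tcp_rot: [0.324, 3.124, 0.001]
wrist_force: [-2.7, -0.7, 10.9]
finger_gap: 0.344
grasp_force: 61.3
```

{"fn": "arm_command", "kwargs": {
  "series": [
    [0, 0, 0, 0, 0, 0],
    [0, 0, 0, 0, 0, 0],
    [0, 0, 0, 0, 0, 0],
    [0, 0, 0, 0, 0, 0],
    [0, 0, -0.3, 0, 0, 0],
    [0, 0, -0.7, 0, 0, 0],
    [0, 0, -1, 0, 0, 0],
    [0, 0, -1, 0, 0, 0],
    [0, 0, -1, 0, 0, 0],
    [0, 0, -1, 0, 0, 0],
    [0, 0, 0, 0, 0, 0]
  ],
  "gripper": -0.18
}}

```text
time_s: 36.25
eef_pos: [506.6, 236.3, 255.1]
tcp_rot: [0.324, 3.119, 0.007]
wrist_force: [0.1, -0.5, 0.3]
finger_gap: 0.584
grasp_force: 0.0
```

{"fn": "arm_command", "kwargs": {
  "series": [
    [0, -1, -0.5, 0, 0, 0],
    [0, -1, 0, 0, 0, 0],
    [0, -1, 0, 0, 0, 0],
    [0, -1, 0, 0, 0, 0],
    [0, -1, 0, 0, 0, 0],
    [0, -1, 0, 0, 0, 0],
    [0, -1, 0, 0, 0, 0],
    [0, -1, 0, 0, 0, 0],
    [0, -1, 0, 0, 0, 0],
    [0, -1, 0, 0, 0, 0],
    [0, -1, 0, 0, 0, 0],
    [0, -1, 0, 0, 0, 0]
  ]
}}

```text
time_s: 37.45
eef_pos: [430.1, -117.8, 265.6]
tcp_rot: [-0.324, -3.125, -0.0]
wrist_force: [0.8, -0.2, 0.9]
finger_gap: 0.588
grasp_force: 0.0
```

{"fn": "arm_command", "kwargs": {
  "series": [
    [0, -0.5, 0, 0, 0, 0],
    [0, 0, 0, 0, 0, 0],
    [0, 0, 0, 0, 0, 0],
    [0, 0, 0, 0, 0, 0]
  ]
}}

```text
time_s: 37.85
eef_pos: [427.8, -130.3, 265.4]
tcp_rot: [-0.322, -3.125, -0.001]
wrist_force: [0.1, 1.0, 0.5]
finger_gap: 0.593
grasp_force: 0.0
```

```bash
python3 - <<'E'
from seg import *
c=cam('top'); im=c['image']; hsv=cv2.cvtColor(im,cv2.COLOR_BGR2HSV); P=cloud(c)
box=np.zeros(im.shape[:2],bool); box[180:305,200:320]=1
for h in(100,137):
  for m,ce,a in comps(box&(abs(P[...,2]-h)<9)&(hsv[...,1]<85),30): print(h,ce,a,rect(proj(c,m,h)),np.nanmedian(P[m][:,2]))
s=cam('scene'); cv2.imwrite('pics/c10.png',np.hstack([cv2.resize(im[170:310,200:310],(400,509),interpolation=2),cv2.resize(s['image'][120:240,310:404],(399,509),interpolation=2)]))
print(arm.sense()['time_s'],arm.sense()['eef_pos'])
E
```

```text
100 [275.74 214.74] 50 [573.51, 125.9, 17.26, 17.71, 89.07] 96.72750550087926
100 [235.97142857 246.08571429] 70 [501.09, 222.42, 5.11, 106.56, 78.07] 101.36918257818559
100 [251.22222222 247.39583333] 144 [495.02, 185.9, 13.39, 63.97, 77.78] 100.40818853938072
137 [227.32       242.84333333] 600 [503.83, 235.86, 31.86, 109.67, 78.02] 137.49428565015728
137 [266.46760563 249.14929577] 355 [485.05, 144.28, 18.88, 109.96, 77.56] 137.63899715819616
37.95 [ 427.9101464  -130.33244432  265.44216788]
```

View pics/c10.png

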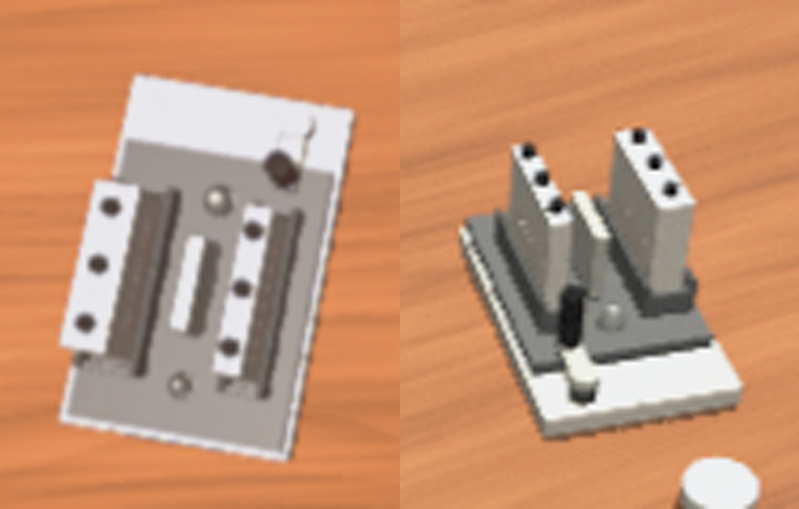

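The crop shows both cassettes upright in their slots (left half (98,265) and (242,290)), with their tops at 137 mm as they should be. The pegs show through the holes at (218,200) and (180,385). The latch is shut with its knob at (282,168), and the robot is clear.

```bash
python3 -c "
from rig import arm
print(arm.sign_off())"
```

```text
the job is handed in; nothing more can be done
None
```

I handed the job in at about 38 s (limit 72 s), and sign-off gave no verdict: by my last pictures the tray is home on both pegs, the latch is shut, the thick and thin cassettes stand in their slots, and the arm is clear of everything.

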